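Fasten the demister's service cover with the slot key

ROBOT

A 7-joint arm with a two-finger parallel gripper is mounted at the origin on the work surface. World frame = base frame: x ahead of the robot, y to its left, z up, the work surface at z = 0. Lengths are in m, angles in rad, forces in N, time in s.
With the tool pointing down it reaches from about 0.4 to 0.85 m from the base axis. Payload 10.4 kg.
Tool frame: the origin (TCP) lies between the finger pads; the fingertips stand 17 mm ahead of it and the grasp point (between the pads) lies 2 mm behind it; z points along the fingers, y is the direction in which the jaws open and shut (so a half turn about z gives the same grasp; the last joint's range is limited). The gripper opens to 85 mm and grips with 20 to 120 N. Pads are 22 mm wide; open, the fingers measure 114 mm over their backs; the gripper's body (76 mm by 85 mm) begins 54 mm behind the grasp point. The pads swing forward as they close: fully open they stand 13 mm farther back than shut.
Start: joints at [-1.254, 0.332, -0.065, 1.46, 0.022, 1.35, -0.088], TCP at [0.208, 0.589, 0.248] pointing down, gripper open.
Joint ranges: [-2.6, 2.6], [-0.5, 2.12], [-1.47, 1.34], [0.16, 2.42], [-1.27, 4.41], [0.06, 2.06], [-2.6, 2.6]. Speed limits (rad/s): [2.22, 2.22, 2.79, 2.79, 3.14, 3.14, 3.14].

INTERFACE

Orientations are given as a unit quaternion [x, y, z, w].
In Python, from workcell import manip gives the robot as it stands.
- The arm moves only by the tool jog_arm, never from a script. Its argument "steps" is one flat list of numbers, 5 for each row, row after row: the finger opening in m, from 0 to 0.0854, then the shift along the tool's x, y, z in m, then the turn about the tool's z in rad. In form: [gripper, x, y, z, twist, gripper, x, y, z, twist, ...]. A call has exactly 10 rows; each row is the pose to reach, as a shift and turn from the pose commanded when the call began, along the tool's axes at that moment; what a row does not reach only later rows make up. A row lasts 1/10 s, in which the tool goes at most 50 mm and 8.59 degrees, less where a joint would pass 70% of its speed; a pose out of reach is approached as far as the arm can. A call with a gripper value outside its range is refused whole. The fingers move at their own pace and stop on an object; "grip_force" is the grip in N (left out, the last holds). Time passes only in rows, so rows that repeat a pose let the fingers close, or fill a call up. It gives the time, the measured TCP pose, the force and the opening at its end, in the units of the state.
- manip.get_obs(): the state, without advancing time (a new reading comes with each control period).
- manip.camera(name): name is "scene" or "top" or "wrist"; returns (picture, depth): 384x512x3 uint8, red, green, blue; 384x512 float32, m along the optical axis (not along the pixel's ray), 0 where there is no reading.
- manip.calibration(name): a dict with "mtx" (3x3 intrinsics, pixels), "world_to_cam" (4x4, takes a point from world to camera coordinates). Camera axes: x right, y down, z forward; pixel columns grow to the right and rows downward; lengths in m; the calibration is good to about 2 mm. The wrist camera is an equidistant fisheye: a pixel r from the principal point sees the ray r / f radians off the axis. A picture is of the moment at which its call begins: read the wrist's pose just before it. calibration takes no time and is no camera call; for the wrist camera it gives the pose at the moment of the call.
- manip.hand_in(): hands the job in, once; it reports no verdict.
The state is a dict: "clock": time; "joint_pos": joint angles; "joint_velocities": joint speeds; "tau": joint torques, N m; "position": TCP position; "ee_rot": TCP orientation; "ft_force": force on the tool from outside, world axes, zero at the start; "torque": the same for the moment, N m; "grip_width": opening from 0.0 (shut) to 1.0 (fully open).
Only numpy, scipy, OpenCV 4.12 (cv2) and the standard library are available. Lean on these libraries where they do the work, as an engineer would, in place of code of your own. Each camera call takes 0.05 s, during which the arm holds its last target.

TASK

The service cover on the demister's control box has been left unfastened. Take the slot key from its stand, put its blade in the slotted stud, press the stud down gently against its spring and turn it clockwise, about a quarter turn, until it stops and springs up into its catch, without forcing it; then put the key back upright in its stand, fully home, and let go. Touch the stud only with the key, and leave the toggle switch and the other things as they are.

Things in the scene. Friction and masses are not known exactly. Their poses are not given: they have to be found in the camera images.
- box: the demister's control box, fixed, a grey slab 110 (x) x 170 (y) x 30 mm high; origin at the centre of its underside. In its top, on the line x = 0, are the slotted stud (at y = -45 mm, in a round well 38 mm wide) and the chrome toggle (at y = +60 mm)
- stud: the slotted quarter-turn stud, a steel disc 34 mm across; origin on its axis in the plane of its top face, z up, x along its slot. At the start the face stands 4 mm above the box's top; caught, it stays 2 mm lower and cannot turn back; turned too little, it stays 4 mm down or more. It bears 50 N from the key at most, summed over all contacts: about 10 N of press with 0.2 N m of turning
- slot (a point): centre of the stud's slot in the plane of its top face; x along the slot. The straight slot runs right across the face: 5 mm wide, widening to 8 mm over its top 1.5 mm, 6 mm deep, flat floor
- press (a joint): how far the stud is pressed down, m: 0 up, 0.002 in the catch, 0.0075 at the bottom. A spring holds it up: about 4 N starts it moving and each mm takes 1 N more. Only while pressed more than 4 mm (8 N) can it be turned right to the catch: less far down it is blocked at 0.4 to 1.0 rad; at the catch, when the press eases, it springs up to 2 mm
- turn (a joint): how far the stud is turned clockwise seen from above, rad: 0 with the slot along the box's x; starts between 0 and 0.25. Where the hidden catch lies differs each time: it opens somewhere from 1.13 to 1.73 and a hard stop follows 0.08 further on (1.21 to 1.81), so it must be felt for. The stud's own friction is about 0.03 N m
- key: the slot key, loose, 95 g: black handle 44 (x) x 14 (y) mm from z = 32 to 80 mm, steel stem 20 x 8 mm from z = 10 to 32 mm, steel blade 20 x 3 mm below, its last 2.5 mm tapered to 18.4 x 1.6 mm. Origin at the middle of the blade's tip, z up to the handle, x along blade and handle; same turned half round. In the slot it has 2 mm play across, so the stud lags it by up to 0.1 rad
- stand: the key's stand, fixed, a wooden block 80 (x) x 50 (y) x 45 mm high, origin at the centre of its underside, with an upright pocket 25 (x) x 13 (y) mm, 36 mm deep, in the middle of its top. The key stands in it blade down, handle shoulder on the block's top, its origin then 13 mm above the stand's origin and its x along the stand's x, either way round
- toggle (a joint): the chrome toggle switch on the box, 27 mm high with a 7 mm thick bat, rad: 0 as found (tip towards the box's -x), to be left there
- toothbrush_stand: twin-cup sage green ceramic stand with two toothbrushes, 66 x 138 mm, 200 mm high, origin under its centre; leave alone
- dropper_bottle: closed amber glass dropper bottle, 36 mm across, 108 mm high, origin under its centre; leave alone
- tweezer_set: brushed metal tray 110 x 70 x 14 mm with three tweezers, origin under its centre; leave alone
- pump_bottle: white pump bottle, 66 mm across, 187 mm high, origin under its centre; leave alone
- tumbler: green glass tumbler, 72 mm across, 95 mm high, origin under its centre; leave alone
- cream_jar: amber jar with a metal lid, 64 mm across, 50 mm high, origin under its centre; leave alone
Not all that is in view belongs to the job. What is shaped like the stand but green is not meant.

How it is judged:
On the way, in this order (a step that is already met when the one before it is completed fails the run):
1. the key is lifted clear of its stand (z of key in the frame of stand above 0.05 m), for 0.1 s.
2. the stud, turned by the key, has sprung up into its catch (value of joint turn above 1.05 rad and value of joint press between 0.0012 and 0.003 m), for 0.2 s.
At the end, for the whole second after the job is handed in: The stud is in its catch (turned at least 1.05 rad, its face 1.2 to 3 mm below the starting height) and the key stands in its stand's pocket, fully home (within 6 mm sideways, less than 3.5 mm above its seat, tilted less than 0.12 rad), let go and at rest (all of step 2 and horizontal distance between key and stand below 0.006 m and z of key in the frame of stand between 0.01 and 0.0165 m and angle between key's own z axis and vertical below 0.12 rad and linear speed of key below 0.02 m/s); the robot touches nothing.
It fails at once if the key loads the stud with more than 50 N (contact force between key and stud above 50 N).
It fails at once if the robot touches the stud itself (contact force between any of the fingers, the arm and stud above 0.5 N).
It fails at once if the toggle switch is moved (value of joint toggle above 0.2 rad).
It fails at once if a bystander is pushed or knocked over (distance of any of toothbrush_stand, dropper_bottle, tweezer_set, pump_bottle, tumbler, cream_jar from where it was at the start of the episode above 0.025 m or angle between any of toothbrush_stand, dropper_bottle, pump_bottle, tumbler's own z axis and vertical above 0.3 rad).
It also fails if it takes over 72 s, if anything falls off the work surface, if the arm or the gripper's body presses on something with over 40 N, if the wrist force passes 120 N, or if a joint passes its speed limit or range.

## Working session

There is one attempt and no reset: what is moved stays moved. The work goes in short steps, Python scripts to look and compute and a tool call to move; the robot and the scene stay as the last step left them, time stands still between calls to the robot, and variables do not carry over. Pictures are saved under pics/ and viewed, and the job is handed in when it is done.

Besides the shell and the picture viewer there is one more tool, called after ">>>" as name(argument=value, ...) on one line, values as JSON. jog_arm: Moves the arm, as the interface text tells. Its arguments: {"type":"object","properties":{"steps":{"type":"array"},"grip_force":{"type":"number"}},"required":["steps"]}

```bash
ls; mkdir -p pics
cat > h.py <<'E'
from workcell import manip
import numpy as np, cv2
def save(name,fn):
    im,d=manip.camera(name); cv2.imwrite('pics/'+fn+'.png',cv2.cvtColor(im,cv2.COLOR_RGB2BGR)); np.savez('pics/'+fn+'.npz',im=im,d=d,**{k:np.array(v) for k,v in manip.calibration(name).items() if k in('mtx','world_to_cam')})
    return im,d
E
python3 - <<'E'
from h import *
o=manip.get_obs(); print({k:np.round(v,4) if not isinstance(v,dict) else v for k,v in o.items()})
for n in('scene','top'):
    save(n,n+'0'); print(manip.calibration(n))
print(manip.calibration('wrist'))
E
```

```text
pics
{'clock': np.float64(0.0), 'joint_pos': array([-1.2536,  0.3329, -0.0647,  1.4609,  0.0216,  1.3499, -0.0885]), 'joint_velocities': array([-0.0006, -0.0002, -0.    ,  0.0007,  0.0009,  0.0016,  0.0001]), 'tau': array([-6.00000e-04, -6.25444e+01,  4.89000e-02, -3.91603e+01,
        1.63000e-02,  9.90000e-03,  0.00000e+00]), 'position': array([0.2082, 0.5889, 0.2475]), 'ee_rot': array([ 1.691e-01,  9.856e-01, -7.000e-04, -1.000e-04]), 'ft_force': array([ 1.164 ,  0.0528, -0.5588]), 'torque': array([-0.0182, -0.0295,  0.0181]), 'grip_width': np.float64(1.0)}
{'mtx': array([[413.79200201,   0.        , 251.62252308],
       [  0.        , 413.79200201, 190.28209717],
       [  0.        ,   0.        ,   1.        ]]), 'world_to_cam': array([[ 0.85759085,  0.51418892,  0.01215233, -0.50669055],
       [ 0.32285635, -0.5197834 , -0.79094184, -0.16431373],
       [-0.40037696,  0.68222794, -0.61177065,  1.40324238],
       [ 0.        ,  0.        ,  0.        ,  1.        ]])}
{'mtx': array([[438.71233816,   0.        , 251.11034104],
       [  0.        , 438.71233816, 194.27623836],
       [  0.        ,   0.        ,   1.        ]]), 'world_to_cam': array([[-0.00264747, -0.9995692 , -0.02923017,  0.00570836],
       [-0.98331289,  0.00791929, -0.18174994,  0.59366779],
       [ 0.18190312,  0.02826122, -0.98291025,  1.06464854],
       [ 0.        ,  0.        ,  0.        ,  1.        ]])}
{'mtx': array([[297.31863964,   0.        , 255.19540528],
       [  0.        , 297.31863964, 197.09628305],
       [  0.        ,   0.        ,   1.        ]]), 'world_to_cam': array([[ 3.32459830e-01,  9.43117078e-01, -7.98738612e-04,
        -6.23620129e-01],
       [ 9.06265901e-01, -3.19234698e-01,  2.77076386e-01,
        -3.57799199e-02],
       [ 2.61060487e-01, -9.28406379e-02, -9.60847562e-01,
         3.78002495e-01],
       [ 0.00000000e+00,  0.00000000e+00,  0.00000000e+00,
         1.00000000e+00]])}
```

View pics/scene0.png

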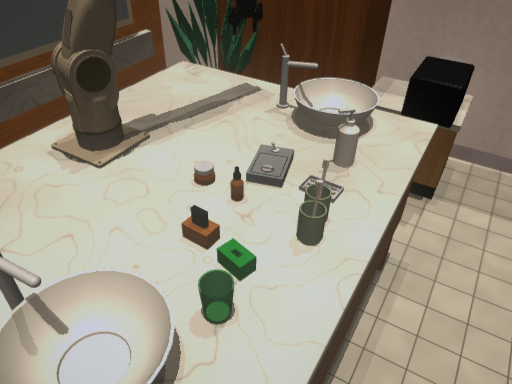

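View pics/top0.png

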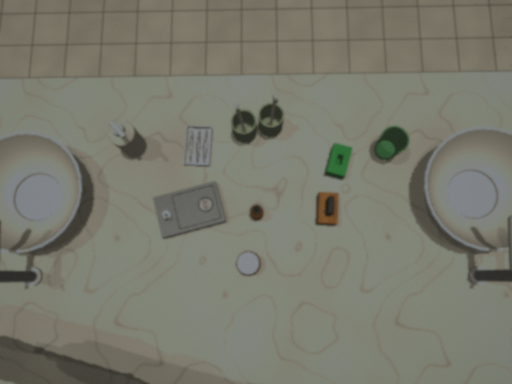

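The scene shows the brown stand with the key (scene ≈200,228; top ≈328,208), the green decoy beside it, and the box (top ≈190,210) with stud at (205,204) and toggle at (167,213). I'll zoom in.

Run:
```python
import cv2
a=cv2.imread('pics/top0.png')
b=cv2.resize(a[175:245,145:235],None,fx=8,fy=8,interpolation=cv2.INTER_CUBIC)
c=cv2.resize(a[180:240,300:355],None,fx=8,fy=8,interpolation=cv2.INTER_CUBIC)
cv2.imwrite('pics/zb.png',b);cv2.imwrite('pics/zc.png',c)
```

```text
(no output)
```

View pics/zb.png

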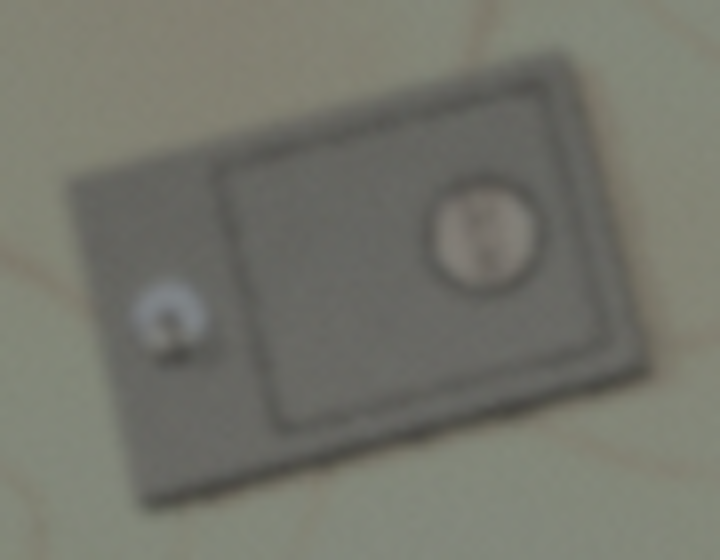

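View pics/zc.png

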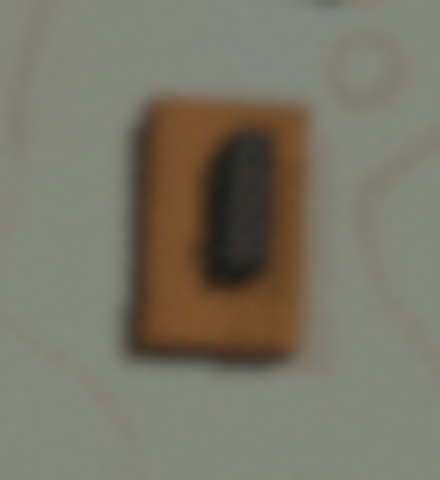

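The zooms show the stud at about zoom (487,237), so top px (205.9,204.6), with its slot roughly along image-vertical. The key handle runs almost along the stand's long axis, with its top at zoom ≈(250,190), so px (331,204).

```bash
cat >> h.py <<'E'
def ray(M,K,uv,fish=False):
    R=M[:3,:3];t=M[:3,3]; c=-R.T@t
    x=(uv[0]-K[0,2])/K[0,0]; y=(uv[1]-K[1,2])/K[1,1]
    if fish:
        r=np.hypot(x,y); s=np.sin(r)/r if r>1e-9 else 1.; d=np.array([x*s,y*s,np.cos(r)])
    else: d=np.array([x,y,1.])
    return c,R.T@d
def plane(M,K,uv,z,fish=False):
    c,d=ray(M,K,uv,fish); return c+d*(z-c[2])/d[2]
def tri(rays):
    A=np.zeros((3,3));b=np.zeros(3)
    for c,d in rays:
        d=d/np.linalg.norm(d);P=np.eye(3)-np.outer(d,d);A+=P;b+=P@c
    p=np.linalg.solve(A,b); return p,[np.linalg.norm(np.cross(p-c,d/np.linalg.norm(d))) for c,d in rays]
E
python3 - <<'E'
from h import *
z=np.load('pics/top0.npz');M,K=z['world_to_cam'],z['mtx']
Z=lambda u,v,x0,y0:(x0+(u+.5)/8-.5,y0+(v+.5)/8-.5)
print('stud',plane(M,K,Z(487,237,145,175),.034))
print('toggle base',plane(M,K,Z(172,318,145,175),.035))
for c in[(72,182),(570,50),(655,372),(145,502)]: print('box',plane(M,K,Z(*c,145,175),.03))
for c in[(152,100),(312,103),(297,350),(142,345)]: print('stand',plane(M,K,Z(*c,300,180),.045))
for c in[(247,135),(245,275)]: print('key',plane(M,K,Z(*c,300,180),.112))
o=manip.get_obs();from scipy.spatial.transform import Rotation as R
print(R.from_quat(o['ee_rot']).as_matrix().round(3))
W=manip.calibration('wrist')['world_to_cam'];print('cam c',-W[:3,:3].T@W[:3,3])
E
```

```text
stud [0.57227575 0.12180544 0.034     ]
toggle base [0.54631416 0.22354629 0.035     ]
box [0.59218889 0.25912385 0.03      ]
box [0.63496745 0.09598992 0.03      ]
box [0.5283768  0.06719033 0.03      ]
box [0.48729684 0.23146274 0.03      ]
stand [ 0.5998259  -0.17019407  0.045     ]
stand [ 0.59843061 -0.22114827  0.045     ]
stand [ 0.51907447 -0.21336231  0.045     ]
stand [ 0.52096005 -0.16463716  0.045     ]
key [ 0.5762322  -0.18975837  0.112     ]
key [ 0.53384009 -0.18766532  0.112     ]
[[-0.943  0.333 -0.   ]
 [ 0.333  0.943 -0.001]
 [-0.    -0.001 -1.   ]]
cam c [0.14107325 0.6118186  0.37261844]
```

>>> jog_arm(steps=[0.085, -0.03, -0.02, 0, -0.02, 0.085, -0.07, -0.045, 0, -0.05, 0.085, -0.11, -0.07, 0, -0.08, 0.085, -0.15, -0.096, 0, -0.1, 0.085, -0.19, -0.122, 0, -0.13, 0.085, -0.23, -0.148, 0, -0.16, 0.085, -0.27, -0.174, 0, -0.19, 0.085, -0.31, -0.2, 0, -0.22, 0.085, -0.34, -0.22, 0, -0.24, 0.085, -0.36, -0.232, 0, -0.25], grip_force=60)

```text
clock: 1.1
position: [0.4719, 0.2473, 0.2482]
ee_rot: [0.046, 0.999, -0.0, 0.0]
ft_force: [0.3, 0.4, -0.2]
grip_width: 0.998
```

>>> jog_arm(steps=[0.085, -0.02, -0.02, 0, 0, 0.085, -0.04, -0.045, 0, 0, 0.085, -0.065, -0.07, 0, 0, 0.085, -0.09, -0.096, 0, 0, 0.085, -0.1, -0.112, 0, 0, 0.085, -0.106, -0.118, 0, 0, 0.085, -0.106, -0.118, 0, 0, 0.085, -0.106, -0.118, 0, 0, 0.085, -0.106, -0.118, 0, 0, 0.085, -0.106, -0.118, 0, 0])

```text
clock: 2.1
position: [0.5649, 0.1247, 0.2484]
ee_rot: [0.044, 0.999, 0.0, -0.0]
ft_force: [-0.8, -0.2, 0.1]
grip_width: 0.994
```

Run:
```python
from h import *
o=manip.get_obs();print(o['position'],o['joint_pos'].round(3))
im,d=save('wrist','w1')
```

```text
[0.56493778 0.12472122 0.24836878] [-0.564  0.229  0.316  1.606 -0.073  1.319  1.246]
```

View pics/w1.png

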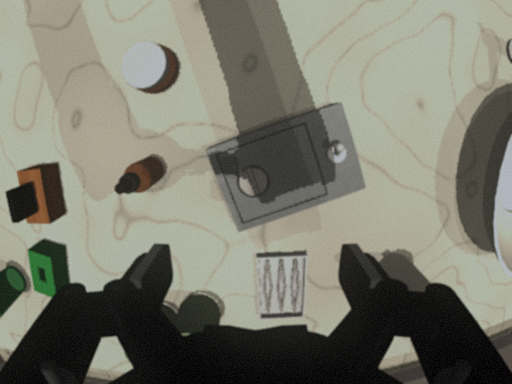

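The picture shows the stud at (252,181), its slot dark and partly shadowed, the toggle at (337,152) and the stand with the key at (40,195). I'll move lower for a closer look at the slot.

>>> jog_arm(steps=[0.085, 0.01, 0, 0.02, 0, 0.085, 0.02, 0, 0.05, 0, 0.085, 0.03, 0, 0.08, 0, 0.085, 0.03, 0, 0.09, 0, 0.085, 0.03, 0, 0.09, 0, 0.085, 0.03, 0, 0.09, 0, 0.085, 0.03, 0, 0.09, 0, 0.085, 0.03, 0, 0.09, 0, 0.085, 0.03, 0, 0.09, 0, 0.085, 0.03, 0, 0.09, 0])

```text
clock: 3.15
position: [0.5357, 0.1263, 0.1586]
ee_rot: [0.045, 0.999, 0.0, 0.0]
ft_force: [0.4, 1.0, -0.0]
grip_width: 0.998
```

Run:
```python
from h import *
o=manip.get_obs();print(o['position'],o['joint_pos'].round(3))
im,d=save('wrist','w2')
a=cv2.imread('pics/w2.png')
cv2.imwrite('pics/w2z.png',cv2.resize(a[100:280,180:400],None,fx=3.2,fy=3.2,interpolation=cv2.INTER_CUBIC))
```

```text
[0.53573236 0.12627944 0.1586426 ] [-0.576  0.238  0.299  1.79  -0.077  1.125  1.23 ]
```

View pics/w2.png

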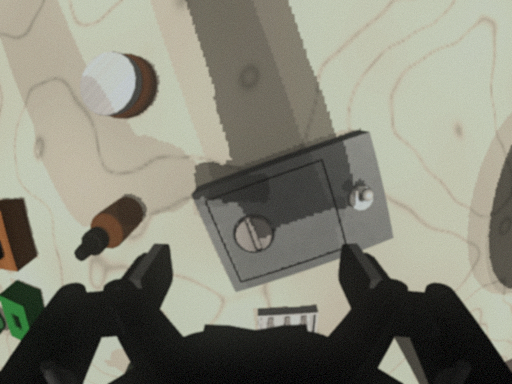

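View pics/w2z.png

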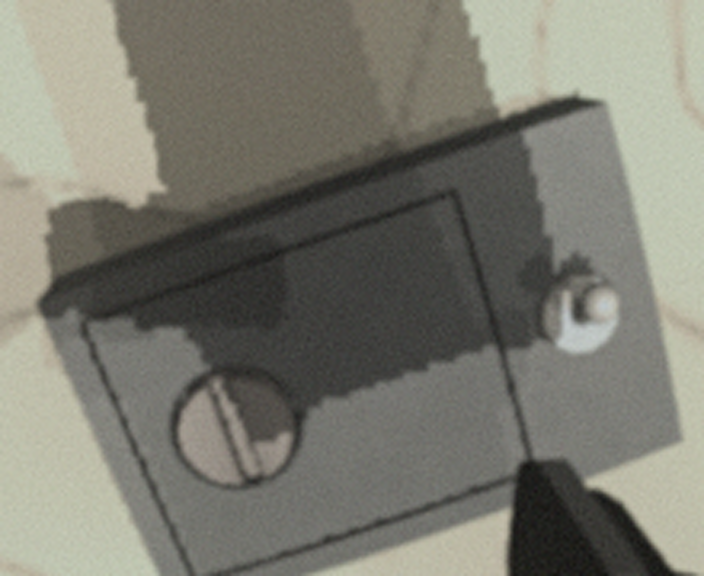

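The close view shows the stud circle centred at zoom ≈(237,428), with the slot running from about (217,378) to (255,478). I'll get its position and angle, and cross-check the height.

Run:
```python
from h import *
L=lambda n:(lambda z:(z['world_to_cam'],z['mtx'],z['im']))(np.load('pics/%s.npz'%n))
M2,K2,i2=L('w2');M1,K1,i1=L('w1');Mt,Kt,it=L('top0')
z=lambda u,v:(180+(u+.5)/3.2-.5,100+(v+.5)/3.2-.5)
P=lambda u,v,h=.034:plane(M2,K2,z(u,v),h,True)
a,b=P(217,378),P(255,478);print('slot ends',a,b,(a+b)/2,np.degrees(np.arctan2(*(a-b)[1::-1])))
# ellipse pts of stud by hand: left,right,top,bottom
pts=[P(*q) for q in[(176,428),(299,425),(236,369),(238,487)]]
print('stud',np.array(pts).round(4),np.mean(pts,0))
q=[P(*c,.03) for c in[(205-162,300),(605,103),(682,440)]]
print('box bottom/top corners',np.array(q).round(4))
q=[P(*c,.03) for c in[(84,322),(453,193),(532,462)]];print('cover seam',np.array(q).round(4))
c=z(237,428);r=[ray(M2,K2,c,True),ray(M1,K1,(252.5,181),True),ray(Mt,Kt,(205.9,204.6))]
print(tri(r)); print(tri(r[:2]));print(tri([r[0],r[2]]))
a=cv2.imread('pics/w1.png');cv2.imwrite('pics/w1z.png',cv2.resize(a[90:240,200:370],None,fx=4,fy=4,interpolation=cv2.INTER_CUBIC))
```

```text
slot ends [0.55499592 0.11697862 0.034     ] [0.58687396 0.12493606 0.034     ] [0.57093494 0.12095734 0.034     ] -165.9841817182775
stud [[0.5691 0.1038 0.034 ]
 [0.5713 0.1388 0.034 ]
 [0.5528 0.1225 0.034 ]
 [0.5894 0.1197 0.034 ]] [0.57064094 0.12122798 0.034     ]
box bottom/top corners [[0.5292 0.0703 0.03  ]
 [0.4864 0.2314 0.03  ]
 [0.5917 0.2596 0.03  ]]
cover seam [[0.5366 0.0811 0.03  ]
 [0.5091 0.186  0.03  ]
 [0.5927 0.2089 0.03  ]]
(array([0.57181063, 0.12069128, 0.03178407]), [np.float64(0.00045003063006871213), np.float64(0.0007590587764785102), np.float64(0.00032844092383619634)])
(array([0.57335568, 0.12044178, 0.02743859]), [np.float64(0.0004447671840227576), np.float64(0.00044476718402273584)])
(array([0.57164368, 0.1209927 , 0.03142553]), [np.float64(7.801124495350211e-05), np.float64(7.801124495353847e-05)])
```

View pics/w1z.png

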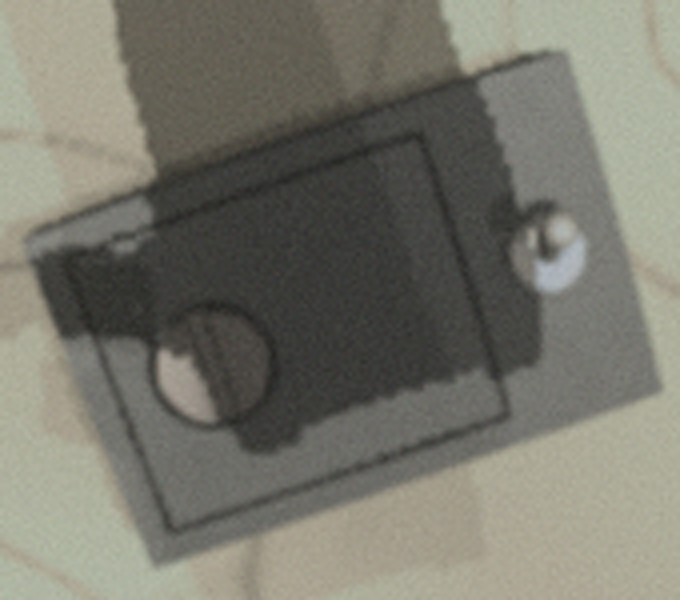

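>>> jog_arm(steps=[0.085, 0, -0.01, -0.02, 0, 0.085, -0.003, -0.045, -0.04, 0, 0.085, -0.006, -0.09, -0.04, 0, 0.085, -0.009, -0.135, -0.04, 0, 0.085, -0.012, -0.18, -0.04, 0, 0.085, -0.015, -0.225, -0.04, 0, 0.085, -0.018, -0.27, -0.04, 0, 0.085, -0.018, -0.3, -0.04, 0, 0.085, -0.018, -0.316, -0.04, 0, 0.085, -0.018, -0.316, -0.04, 0])

```text
clock: 4.2
position: [0.5243, -0.193, 0.1984]
ee_rot: [0.047, 0.999, -0.0, 0.0]
ft_force: [-0.1, 0.3, -0.4]
grip_width: 0.994
```

Run:
```python
from h import *
o=manip.get_obs();print(o['position'],o['joint_pos'].round(3),o['joint_velocities'].round(2))
im,d=save('wrist','w3')
a=cv2.imread('pics/w3.png')
```

```text
[ 0.52433731 -0.192982    0.19841447] [-0.184  0.232  0.527  1.733 -0.123  1.21   1.851] [-0.04 -0.01 -0.05  0.01 -0.01  0.   -0.04]
```

View pics/w3.png

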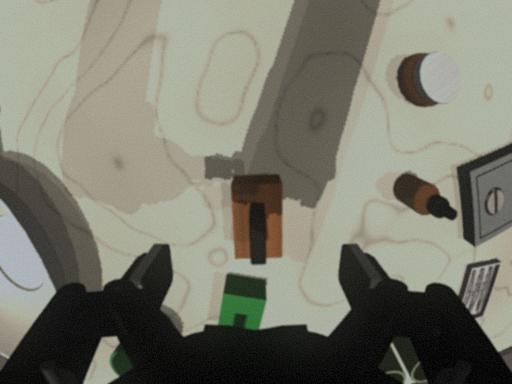

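Run:
```python
from h import *
a=cv2.imread('pics/w3.png');cv2.imwrite('pics/w3z.png',cv2.resize(a[165:275,215:300],None,fx=5.4,fy=5.4,interpolation=cv2.INTER_CUBIC))
```

```text
(no output)
```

View pics/w3z.png

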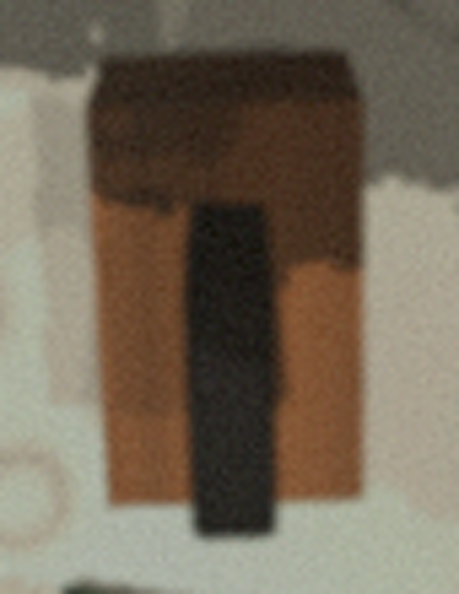

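The zoom shows the stand's top face with corners at zoom ≈(92,103),(363,100),(362,497),(110,502), and the key's far top edge at (195,533)-(273,533).

Run:
```python
from h import *
L=lambda n:(lambda z:(z['world_to_cam'],z['mtx'],z['im']))(np.load('pics/%s.npz'%n))
M,K,_=L('w3');Mt,Kt,it=L('top0')
z=lambda u,v:(215+(u+.5)/5.4-.5,165+(v+.5)/5.4-.5)
zt=lambda u,v:(300+(u+.5)/8-.5,180+(v+.5)/8-.5)
s=np.array([plane(M,K,z(*c),.045,True) for c in[(92,103),(363,100),(362,497),(110,502)]])
print(s.round(4),s.mean(0)); 
def ang(d): return np.degrees(np.arctan2(d[1],d[0]))
print('stand x ang',ang(s[3]-s[0]),ang(s[2]-s[1]),'y',ang(s[1]-s[0])-90,ang(s[2]-s[3])-90)
k=np.array([plane(M,K,z(*c),.093,True) for c in[(195,533),(273,533)]]);print('key far edge',k.round(4),k.mean(0),ang(k[1]-k[0])-90)
b=np.array([plane(M,K,z(*c),.045,True) for c in[(190,203),(265,203)]]);print('key near bottom edge',b.round(4),b.mean(0))
print('key axis ang', ang(k.mean(0)-b.mean(0)))
t=np.array([plane(Mt,Kt,zt(*c),.045) for c in[(152,100),(312,103),(297,350),(142,345)]])
print('top stand mean',t.mean(0))
for a,bb in zip([(92,103),(363,100),(362,497),(110,502)],[(142,345),(297,350),(312,103),(152,100)]):
  pass
# w3: row small = -x ; left = -y ; top image: left=+y, up=+x
pairs=[((92,103),(297,350)),((363,100),(142,345)),((362,497),(152,100)),((110,502),(312,103))]
for a,bb in pairs: print('tri',tri([ray(M,K,z(*a),True),ray(Mt,Kt,zt(*bb))])[0].round(4))
tk=np.array([plane(Mt,Kt,zt(*c),.093) for c in[(232,135),(268,135),(262,278)]]);print('top key far-left,far-right,near',tk.round(4))
print('tri key far mid',tri([ray(M,K,z(234,533),True),ray(Mt,Kt,zt(255,130))]))
```

```text
[[ 0.5184 -0.2137  0.045 ]
 [ 0.5222 -0.1655  0.045 ]
 [ 0.6013 -0.1705  0.045 ]
 [ 0.5979 -0.2195  0.045 ]] [ 0.55995481 -0.19229897  0.045     ]
stand x ang -4.1774106576376315 -3.6706553673923827 y -4.555515352706379 -4.021717489632181
key far edge [[ 0.5799 -0.2005  0.093 ]
 [ 0.5811 -0.1879  0.093 ]] [ 0.5805054  -0.19416141  0.093     ] -5.312588955518152
key near bottom edge [[ 0.5386 -0.1981  0.045 ]
 [ 0.5398 -0.1845  0.045 ]] [ 0.53918638 -0.19127919  0.045     ]
key axis ang -3.9902194588802753
top stand mean [ 0.55957276 -0.19233545  0.045     ]
tri [ 0.5197 -0.2143  0.0392]
tri [ 0.5216 -0.1651  0.045 ]
tri [ 0.5995 -0.1703  0.0479]
tri [ 0.5984 -0.2204  0.0444]
top key far-left,far-right,near [[ 0.5797 -0.1881  0.093 ]
 [ 0.5796 -0.1991  0.093 ]
 [ 0.5355 -0.1957  0.093 ]]
tri key far mid (array([ 0.5810869 , -0.19472695,  0.09234049]), [np.float64(0.000572448719090846), np.float64(0.0005724487190908012)])
```

>>> jog_arm(steps=[0.085, -0.01, 0.001, 0.0, -0.02, 0.085, -0.025, 0.003, 0.01, -0.02, 0.085, -0.035, 0.004, 0.03, -0.02, 0.085, -0.0355, 0.004, 0.06, -0.02, 0.085, -0.0355, 0.004, 0.09, -0.02, 0.085, -0.0355, 0.004, 0.11, -0.02, 0.085, -0.0355, 0.004, 0.12, -0.02, 0.085, -0.0355, 0.004, 0.1225, -0.02, 0.085, -0.0355, 0.004, 0.1225, -0.02, 0.085, -0.0355, 0.004, 0.1225, -0.02])

```text
clock: 5.25
position: [0.5617, -0.1892, 0.0769]
ee_rot: [0.035, 0.999, -0.0, 0.001]
ft_force: [0.5, 0.3, -0.6]
grip_width: 0.998
```

Run:
```python
from h import *
o=manip.get_obs();print(o['position'],o['ee_rot'].round(4),o['joint_pos'].round(3))
im,d=save('wrist','w4');save('scene','s4')
a=cv2.imread('pics/s4.png');cv2.imwrite('pics/s4z.png',cv2.resize(a[150:290,130:290],None,fx=4,fy=4,interpolation=cv2.INTER_CUBIC))
```

```text
[ 0.56169816 -0.18924137  0.07694224] [ 3.460e-02  9.994e-01 -0.000e+00  9.000e-04] [-0.137  0.443  0.477  1.757 -0.237  0.997  1.931]
```

View pics/w4.png

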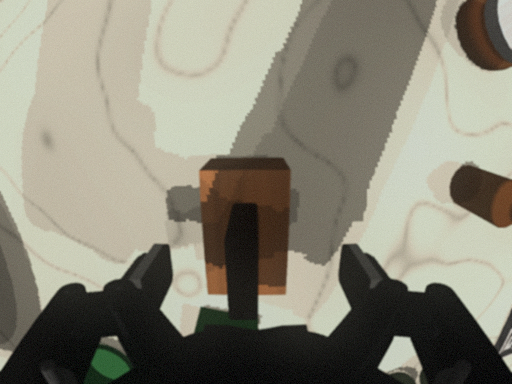

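View pics/s4z.png

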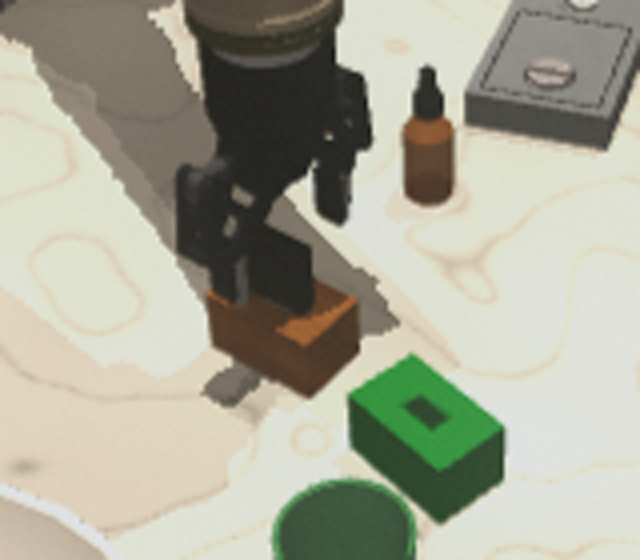

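The pictures show the jaws straddling the handle, with the key at column 243 against a jaw midline of about 255, so it is roughly 3.5 mm off. I'll centre it and close.

>>> jog_arm(steps=[0.085, 0.0015, -0.002, 0, 0, 0.085, 0.0015, -0.0035, 0, 0, 0.05, 0.0015, -0.0035, 0, 0, 0.03, 0.0015, -0.0035, 0, 0, 0.02, 0.0015, -0.0035, 0, 0, 0.01, 0.0015, -0.0035, 0, 0, 0.008, 0.0015, -0.0035, 0, 0, 0.005, 0.0015, -0.0035, 0, 0, 0.005, 0.0015, -0.0035, 0, 0, 0.005, 0.0015, -0.0035, 0, 0], grip_force=70)

```text
clock: 6.35
position: [0.5591, -0.1927, 0.0758]
ee_rot: [0.035, 0.999, 0.0, 0.0]
ft_force: [0.2, 0.1, 0.5]
grip_width: 0.157
```

>>> jog_arm(steps=[0.005, 0, 0, -0.01, 0, 0.005, 0, 0, -0.02, 0, 0.005, 0, 0, -0.035, 0, 0.005, 0, 0, -0.055, 0, 0.005, 0, 0, -0.08, 0, 0.005, 0, 0, -0.105, 0, 0.005, 0, 0, -0.12, 0, 0.005, 0, 0, -0.125, 0, 0.005, 0, 0, -0.125, 0, 0.005, 0, 0, -0.125, 0])

```text
clock: 7.35
position: [0.5586, -0.1924, 0.1998]
ee_rot: [0.035, 0.999, 0.0, -0.001]
ft_force: [0.3, -0.1, -2.5]
grip_width: 0.154
```

Run:
```python
from h import *
o=manip.get_obs();print(o['position'],o['ee_rot'].round(4),o['ft_force'],o['joint_pos'].round(3))
im,d=save('wrist','w5');save('scene','s5')
a=cv2.imread('pics/s5.png');cv2.imwrite('pics/s5z.png',cv2.resize(a[110:260,130:290],None,fx=4,fy=4,interpolation=cv2.INTER_CUBIC))
```

```text
[ 0.55860985 -0.1924228   0.19975011] [ 3.480e-02  9.994e-01  2.000e-04 -7.000e-04] [ 0.2915777  -0.11953683 -2.52759856] [-0.171  0.308  0.519  1.645 -0.16   1.233  1.882]
```

View pics/s5z.png

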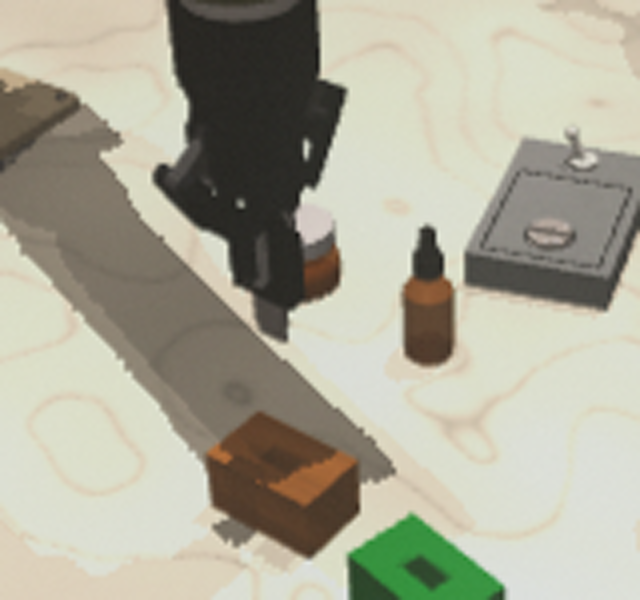

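View pics/w5.png

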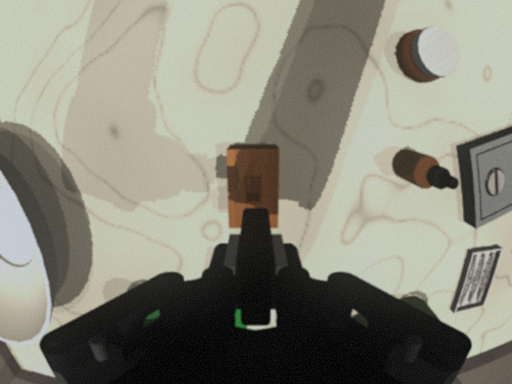

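The key hangs straight with its blade down, and the stand's pocket is empty. I'll carry it to above the stud.

>>> jog_arm(steps=[0.005, 0.0005, 0.015, 0, -0.03, 0.005, 0.0015, 0.05, 0, -0.07, 0.005, 0.003, 0.09, 0, -0.11, 0.005, 0.004, 0.13, 0, -0.15, 0.005, 0.0055, 0.17, 0, -0.19, 0.005, 0.0065, 0.21, 0, -0.23, 0.005, 0.008, 0.25, 0, -0.27, 0.005, 0.009, 0.285, 0, -0.3, 0.005, 0.01, 0.305, 0, -0.32, 0.005, 0.01, 0.3135, 0, -0.32])

```text
clock: 8.45
position: [0.5703, 0.1234, 0.2004]
ee_rot: [-0.127, 0.992, 0.0, -0.0]
ft_force: [-0.6, -0.5, -1.1]
grip_width: 0.155
```

>>> jog_arm(steps=[0.005, 0, 0, 0.01, 0, 0.005, 0, 0, 0.02, 0, 0.005, 0, 0, 0.035, 0, 0.005, 0, 0, 0.05, 0, 0.005, 0, 0, 0.06, 0, 0.005, 0, 0, 0.07, 0, 0.005, 0, 0, 0.075, 0, 0.005, 0, 0, 0.075, 0, 0.005, 0, 0, 0.075, 0, 0.005, 0, 0, 0.075, 0])

```text
clock: 9.45
position: [0.5713, 0.1209, 0.1264]
ee_rot: [-0.125, 0.992, 0.0, 0.001]
ft_force: [0.1, 0.2, -0.7]
grip_width: 0.156
```

Run:
```python
from h import *
from scipy.spatial.transform import Rotation as R
o=manip.get_obs();print(o['position'],R.from_quat(o['ee_rot']).as_matrix().round(4),o['ft_force'],o['joint_pos'].round(3))
im,d=save('wrist','w6');save('scene','s6')
a=cv2.imread('pics/s6.png');cv2.imwrite('pics/s6z.png',cv2.resize(a[100:200,210:320],None,fx=6,fy=6,interpolation=cv2.INTER_CUBIC))
```

```text
[0.5713447  0.12085939 0.12640625] [[-9.689e-01 -2.476e-01  1.000e-03]
 [-2.476e-01  9.689e-01  4.000e-04]
 [-1.100e-03  2.000e-04 -1.000e+00]] [ 0.06400653  0.15959787 -0.72107572] [-0.53   0.343  0.293  1.733 -0.111  1.08   1.62 ]
```

View pics/s6z.png

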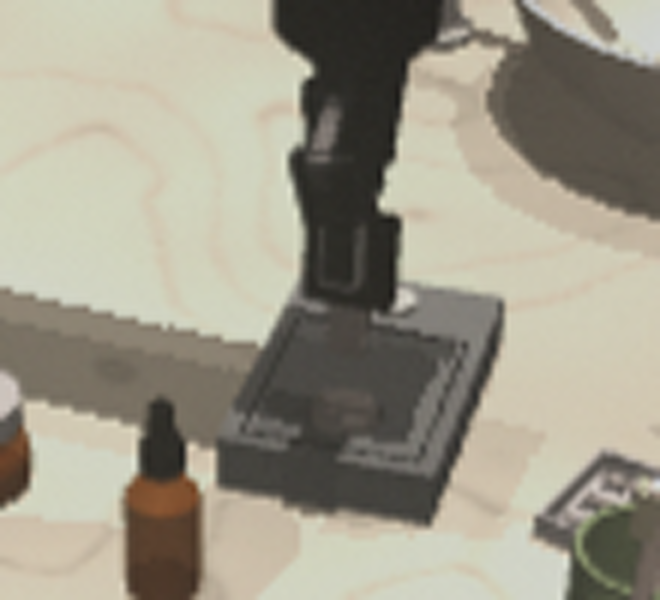

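View pics/w6.png

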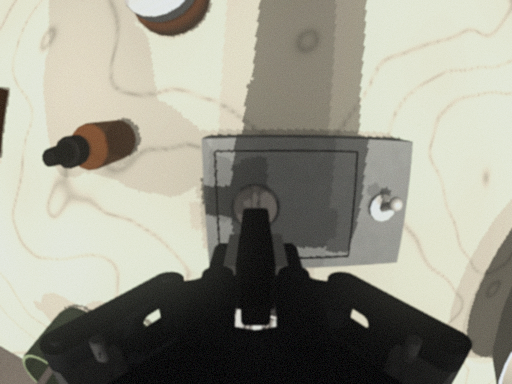

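Run:
```python
from h import *
a=cv2.imread('pics/w6.png');b=cv2.resize(a[175:275,205:305],None,fx=6,fy=6,interpolation=cv2.INTER_CUBIC)
cv2.imwrite('pics/w6z.png',np.clip(b.astype(float)*1.8,0,255).astype(np.uint8))
```

```text
(no output)
```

View pics/w6z.png

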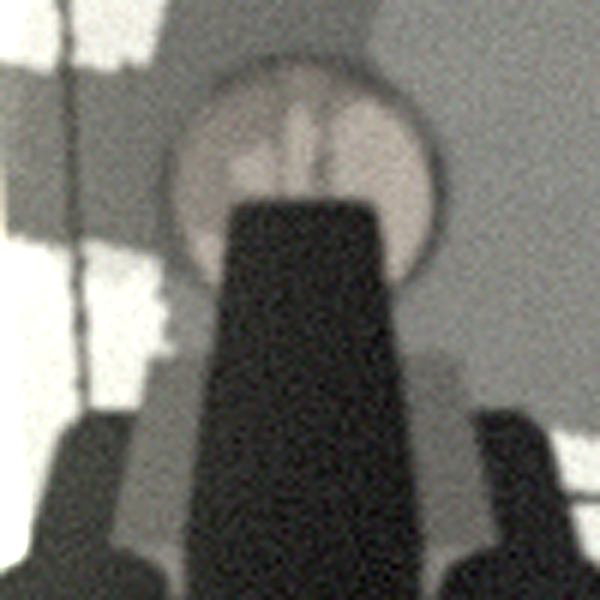

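The raised-contrast zoom shows the slot (col ≈305) lined up with the handle (col ≈308) and with the stud's centre (col ≈306). I'll descend into the slot.

>>> jog_arm(steps=[0.005, 0, 0, 0.01, 0, 0.005, 0, 0, 0.018, 0, 0.005, 0, 0, 0.023, 0, 0.005, 0, 0, 0.026, 0, 0.005, 0, 0, 0.028, 0, 0.005, 0, 0, 0.029, 0, 0.005, 0, 0, 0.03, 0, 0.005, 0, 0, 0.031, 0, 0.005, 0, 0, 0.032, 0, 0.005, 0, 0, 0.032, 0])

```text
clock: 10.55
position: [0.5709, 0.1208, 0.0937]
ee_rot: [-0.125, 0.992, 0.0, -0.0]
ft_force: [0.3, 0.2, -0.6]
grip_width: 0.153
```

>>> jog_arm(steps=[0.005, 0, 0, 0.0005, 0, 0.005, 0, 0, 0.001, 0, 0.005, 0, 0, 0.0015, 0, 0.005, 0, 0, 0.002, 0, 0.005, 0, 0, 0.0025, 0, 0.005, 0, 0, 0.003, 0, 0.005, 0, 0, 0.0035, 0, 0.005, 0, 0, 0.004, 0, 0.005, 0, 0, 0.004, 0, 0.005, 0, 0, 0.004, 0])

```text
clock: 11.55
position: [0.571, 0.1207, 0.09]
ee_rot: [-0.125, 0.992, 0.0, 0.0]
ft_force: [-1.3, -0.8, 3.6]
grip_width: 0.154
```

Run:
```python
from h import *
o=manip.get_obs();print(o['position'],o['ft_force'],o['torque'])
```

```text
[0.57104901 0.12074405 0.08998692] [-1.34910174 -0.76687127  3.62604382] [-0.10738217  0.29913508  0.03831284]
```

>>> jog_arm(steps=[0.005, 0, 0, 0.0005, 0, 0.005, 0, 0, 0.001, 0, 0.005, 0, 0, 0.0015, 0, 0.005, 0, 0, 0.002, 0, 0.005, 0, 0, 0.0025, 0, 0.005, 0, 0, 0.003, 0, 0.005, 0, 0, 0.0035, 0, 0.005, 0, 0, 0.004, 0, 0.005, 0, 0, 0.0045, 0, 0.005, 0, 0, 0.0047, 0])

```text
clock: 12.55
position: [0.5711, 0.1208, 0.0854]
ee_rot: [-0.125, 0.992, 0.0, 0.0]
ft_force: [-1.5, -0.0, 8.2]
grip_width: 0.155
```

Run:
```python
from h import *
o=manip.get_obs();print(o['position'],o['ft_force'],o['torque'])
```

```text
[0.57113764 0.12078019 0.08543409] [-1.45781480e+00 -4.63606360e-03  8.18940631e+00] [-0.16143912  0.62696563 -0.00399385]
```

>>> jog_arm(steps=[0.005, 0, 0, 0, 0.04, 0.005, 0, 0, 0, 0.08, 0.005, 0, 0, 0, 0.12, 0.005, 0, 0, 0, 0.16, 0.005, 0, 0, 0, 0.2, 0.005, 0, 0, 0, 0.24, 0.005, 0, 0, 0, 0.28, 0.005, 0, 0, 0, 0.32, 0.005, 0, 0, 0, 0.36, 0.005, 0, 0, 0, 0.4])

```text
clock: 13.55
position: [0.5716, 0.1214, 0.0857]
ee_rot: [0.075, 0.997, 0.001, 0.001]
ft_force: [0.2, 1.1, 5.8]
grip_width: 0.156
```

```bash
cat > st.py <<'E'
from h import *
from scipy.spatial.transform import Rotation as R
o=manip.get_obs();m=R.from_quat(o['ee_rot']).as_matrix();print(o['clock'],o['position'].round(4),'yaw key(deg)',np.degrees(np.arctan2(m[1,1],m[0,1]))-90,o['ft_force'].round(2),o['torque'].round(3),'j',o['joint_pos'].round(2))
E
python3 st.py
```

```text
13.55 [0.5716 0.1214 0.0857] yaw key(deg) -8.656503523716225 [0.23 1.08 5.77] [ 0.348  0.104 -0.008] j [-0.58  0.4   0.36  1.77 -0.16  1.    1.26]
```

>>> jog_arm(steps=[0.005, 0, 0, 0.0003, 0.0, 0.005, 0, 0, 0.0006, 0.04, 0.005, 0, 0, 0.0008, 0.08, 0.005, 0, 0, 0.0008, 0.12, 0.005, 0, 0, 0.0008, 0.16, 0.005, 0, 0, 0.0008, 0.2, 0.005, 0, 0, 0.0008, 0.24, 0.005, 0, 0, 0.0008, 0.28, 0.005, 0, 0, 0.0008, 0.32, 0.005, 0, 0, 0.0008, 0.36])

```text
clock: 14.55
position: [0.5719, 0.1219, 0.0851]
ee_rot: [0.253, 0.968, 0.001, 0.001]
ft_force: [-0.2, 2.4, 7.2]
grip_width: 0.154
```

```bash
python3 st.py
```

```text
14.55 [0.5719 0.1219 0.0851] yaw key(deg) -29.259495948198207 [-0.17  2.35  7.16] [ 0.694 -0.024 -0.013] j [-0.63  0.41  0.42  1.77 -0.2   1.    0.92]
```

```bash
python3 - <<'E'
from h import *
save('wrist','w7')
a=cv2.imread('pics/w7.png');b=cv2.resize(a[150:290,180:330],None,fx=4,fy=4,interpolation=cv2.INTER_CUBIC)
cv2.imwrite('pics/w7z.png',np.clip(b.astype(float)*1.8,0,255).astype(np.uint8))
E
python3 st.py
```

```text
14.6 [0.5718 0.1219 0.0851] yaw key(deg) -29.406710082512667 [-0.18  2.04  6.68] [ 0.673  0.039 -0.012] j [-0.63  0.41  0.42  1.77 -0.2   1.    0.92]
```

View pics/w7z.png

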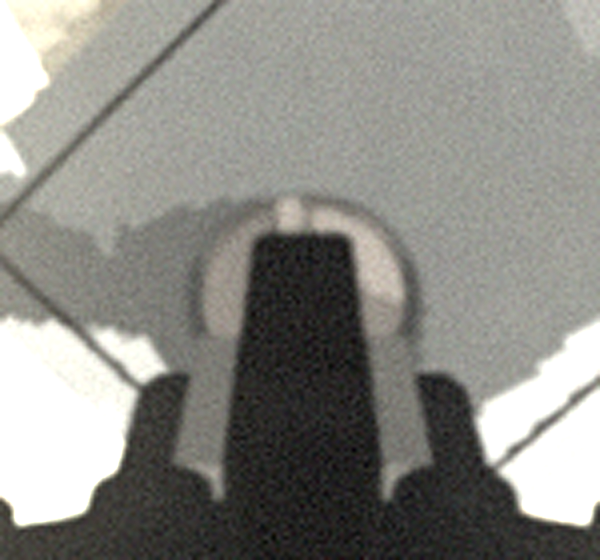

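The stud has turned with the key: the slot at (290,215) is in line with the handle at col ≈303. I'll press a little more and carry on.

>>> jog_arm(steps=[0.005, 0, 0, 0.0004, 0.0, 0.005, 0, 0, 0.0008, 0.02, 0.005, 0, 0, 0.0012, 0.05, 0.005, 0, 0, 0.0012, 0.09, 0.005, 0, 0, 0.0012, 0.13, 0.005, 0, 0, 0.0012, 0.17, 0.005, 0, 0, 0.0012, 0.21, 0.005, 0, 0, 0.0012, 0.25, 0.005, 0, 0, 0.0012, 0.28, 0.005, 0, 0, 0.0012, 0.3])

```text
clock: 15.6
position: [0.5721, 0.1223, 0.0841]
ee_rot: [0.394, 0.919, 0.002, 0.001]
ft_force: [1.0, 3.8, 9.2]
grip_width: 0.154
```

```bash
python3 st.py
```

```text
15.6 [0.5721 0.1223 0.0841] yaw key(deg) -46.406697094210045 [0.98 3.78 9.18] [ 0.872 -0.153  0.078] j [-0.68  0.42  0.48  1.77 -0.23  1.    0.65]
```

>>> jog_arm(steps=[0.005, 0.0002, 0.0005, 0, 0.0, 0.005, 0.0005, 0.001, 0, 0.01, 0.005, 0.0005, 0.0015, 0, 0.02, 0.005, 0.0005, 0.0015, 0, 0.03, 0.005, 0.0005, 0.0015, 0, 0.04, 0.005, 0.0005, 0.0015, 0, 0.05, 0.005, 0.0005, 0.0015, 0, 0.06, 0.005, 0.0005, 0.0015, 0, 0.07, 0.005, 0.0005, 0.0015, 0, 0.08, 0.005, 0.0005, 0.0015, 0, 0.09])

```text
clock: 16.6
position: [0.5725, 0.1227, 0.0839]
ee_rot: [0.435, 0.9, 0.001, 0.001]
ft_force: [-1.2, -0.1, 8.4]
grip_width: 0.153
```

```bash
python3 st.py
```

```text
16.6 [0.5725 0.1227 0.0839] yaw key(deg) -51.56100797813783 [-1.19 -0.08  8.41] [ 0.219  0.223 -0.008] j [-0.69  0.42  0.5   1.77 -0.23  1.    0.56]
```

>>> jog_arm(steps=[0.005, 0, 0, 0, 0.01, 0.005, 0, 0, 0, 0.02, 0.005, 0, 0, 0, 0.03, 0.005, 0, 0, 0, 0.04, 0.005, 0, 0, 0, 0.05, 0.005, 0, 0, 0, 0.06, 0.005, 0, 0, 0, 0.07, 0.005, 0, 0, 0, 0.08, 0.005, 0, 0, 0, 0.09, 0.005, 0, 0, 0, 0.1])

```text
clock: 17.6
position: [0.5726, 0.1228, 0.084]
ee_rot: [0.479, 0.878, 0.001, 0.001]
ft_force: [-0.9, 0.9, 8.8]
grip_width: 0.153
```

```bash
python3 st.py
```

```text
17.6 [0.5726 0.1228 0.084 ] yaw key(deg) -57.28687579927609 [-0.89  0.89  8.84] [ 0.268  0.145 -0.002] j [-0.71  0.42  0.52  1.77 -0.24  1.01  0.47]
```

>>> jog_arm(steps=[0.005, 0, 0, 0, 0.01, 0.005, 0, 0, 0, 0.02, 0.005, 0, 0, 0, 0.03, 0.005, 0, 0, 0, 0.04, 0.005, 0, 0, 0, 0.05, 0.005, 0, 0, 0, 0.06, 0.005, 0, 0, 0, 0.07, 0.005, 0, 0, 0, 0.08, 0.005, 0, 0, 0, 0.09, 0.005, 0, 0, 0, 0.1])

```text
clock: 18.6
position: [0.5727, 0.1228, 0.084]
ee_rot: [0.523, 0.853, 0.001, 0.001]
ft_force: [-1.0, 2.2, 8.4]
grip_width: 0.155
```

```bash
python3 st.py
```

```text
18.6 [0.5727 0.1228 0.084 ] yaw key(deg) -63.012326296405526 [-1.02  2.23  8.38] [0.376 0.015 0.019] j [-0.73  0.43  0.54  1.77 -0.25  1.01  0.38]
```

>>> jog_arm(steps=[0.005, 0.0004, 0, 0, 0.01, 0.005, 0.0008, 0, 0, 0.02, 0.005, 0.0008, 0, 0, 0.03, 0.005, 0.0008, 0, 0, 0.04, 0.005, 0.0008, 0, 0, 0.05, 0.005, 0.0008, 0, 0, 0.06, 0.005, 0.0008, 0, 0, 0.07, 0.005, 0.0008, 0, 0, 0.08, 0.005, 0.0008, 0, 0, 0.09, 0.005, 0.0008, 0, 0, 0.1])

```text
clock: 19.6
position: [0.5728, 0.1231, 0.0841]
ee_rot: [0.565, 0.825, 0.001, 0.001]
ft_force: [0.9, -0.7, 8.4]
grip_width: 0.158
```

```bash
python3 st.py
```

```text
19.6 [0.5728 0.1231 0.0841] yaw key(deg) -68.76467960287279 [ 0.91 -0.65  8.39] [-0.019 -0.307 -0.004] j [-0.74  0.43  0.56  1.78 -0.26  1.01  0.29]
```

>>> jog_arm(steps=[0.005, 0, 0, 0, 0.01, 0.005, 0, 0, 0, 0.02, 0.005, 0, 0, 0, 0.03, 0.005, 0, 0, 0, 0.04, 0.005, 0, 0, 0, 0.05, 0.005, 0, 0, 0, 0.06, 0.005, 0, 0, 0, 0.07, 0.005, 0, 0, 0, 0.08, 0.005, 0, 0, 0, 0.08, 0.005, 0, 0, 0, 0.08])

```text
clock: 20.6
position: [0.5729, 0.1231, 0.0842]
ee_rot: [0.597, 0.802, 0.001, 0.001]
ft_force: [1.3, 0.1, 8.4]
grip_width: 0.152
```

```bash
python3 st.py
```

```text
20.6 [0.5729 0.1231 0.0842] yaw key(deg) -73.32570189916557 [1.33 0.12 8.41] [-0.061 -0.383 -0.003] j [-0.75  0.43  0.57  1.78 -0.27  1.01  0.21]
```

>>> jog_arm(steps=[0.005, 0, 0, 0, 0.01, 0.005, 0, 0, 0, 0.02, 0.005, 0, 0, 0, 0.03, 0.005, 0, 0, 0, 0.04, 0.005, 0, 0, 0, 0.05, 0.005, 0, 0, 0, 0.06, 0.005, 0, 0, 0, 0.07, 0.005, 0, 0, 0, 0.08, 0.005, 0, 0, 0, 0.08, 0.005, 0, 0, 0, 0.08])

```text
clock: 21.6
position: [0.573, 0.1231, 0.0842]
ee_rot: [0.629, 0.778, 0.002, 0.001]
ft_force: [1.2, 0.7, 9.3]
grip_width: 0.152
```

```bash
python3 st.py; python3 -c "
from h import *
print(manip.get_obs()['tau'].round(3))"
```

```text
21.6 [0.573  0.1231 0.0842] yaw key(deg) -77.90778062994988 [1.18 0.75 9.29] [ 0.026 -0.54   0.083] j [-0.77  0.44  0.59  1.78 -0.28  1.01  0.14]
[-1.2100e-01 -5.0577e+01  9.0100e+00 -2.8285e+01 -1.2000e-02  7.2300e-01
 -4.6000e-02]
```

>>> jog_arm(steps=[0.005, 0, 0, 0, 0.01, 0.005, 0, 0, 0, 0.01, 0.005, 0, 0, 0, 0.02, 0.005, 0, 0, 0, 0.02, 0.005, 0, 0, 0, 0.03, 0.005, 0, 0, 0, 0.03, 0.005, 0, 0, 0, 0.04, 0.005, 0, 0, 0, 0.04, 0.005, 0, 0, 0, 0.04, 0.005, 0, 0, 0, 0.04])

```text
clock: 22.6
position: [0.573, 0.1232, 0.0843]
ee_rot: [0.644, 0.765, 0.002, 0.001]
ft_force: [2.0, 1.0, 9.1]
grip_width: 0.154
```

```bash
python3 st.py; python3 -c "
from h import *
print(manip.get_obs()['tau'].round(3))"
```

```text
22.6 [0.573  0.1232 0.0843] yaw key(deg) -80.19648138200571 [1.99 0.96 9.06] [-0.016 -0.568  0.093] j [-0.77  0.44  0.6   1.78 -0.29  1.01  0.1 ]
[-1.1200e-01 -5.0455e+01  9.1190e+00 -2.8140e+01 -1.0000e-03  7.9400e-01
 -3.3000e-02]
```

>>> jog_arm(steps=[0.005, 0, 0, 0, 0.01, 0.005, 0, 0, 0, 0.01, 0.005, 0, 0, 0, 0.02, 0.005, 0, 0, 0, 0.02, 0.005, 0, 0, 0, 0.03, 0.005, 0, 0, 0, 0.03, 0.005, 0, 0, 0, 0.04, 0.005, 0, 0, 0, 0.04, 0.005, 0, 0, 0, 0.04, 0.005, 0, 0, 0, 0.04])

```text
clock: 23.6
position: [0.5731, 0.1232, 0.0843]
ee_rot: [0.659, 0.752, 0.002, 0.001]
ft_force: [1.5, 0.3, 7.3]
grip_width: 0.152
```

```bash
python3 st.py; python3 -c "
from h import *
print(manip.get_obs()['tau'].round(3))"
```

```text
23.6 [0.5731 0.1232 0.0843] yaw key(deg) -82.4911122371746 [1.53 0.27 7.34] [ 0.031 -0.568  0.019] j [-0.78  0.44  0.61  1.78 -0.29  1.01  0.07]
[-1.1800e-01 -5.0341e+01  9.2330e+00 -2.7999e+01  6.0000e-03  8.6800e-01
 -3.3000e-02]
```

>>> jog_arm(steps=[0.005, 0, 0, 0, 0.01, 0.005, 0, 0, 0, 0.01, 0.005, 0, 0, 0, 0.02, 0.005, 0, 0, 0, 0.02, 0.005, 0, 0, 0, 0.03, 0.005, 0, 0, 0, 0.03, 0.005, 0, 0, 0, 0.04, 0.005, 0, 0, 0, 0.05, 0.005, 0, 0, 0, 0.05, 0.005, 0, 0, 0, 0.05])

```text
clock: 24.6
position: [0.5732, 0.1232, 0.0843]
ee_rot: [0.678, 0.735, 0.002, 0.001]
ft_force: [3.1, -0.2, 8.8]
grip_width: 0.153
```

```bash
python3 st.py
python3 - <<'E'
from h import *
print(manip.get_obs()['tau'].round(3))
save('wrist','w8')
a=cv2.imread('pics/w8.png');b=cv2.resize(a[150:290,180:330],None,fx=4,fy=4,interpolation=cv2.INTER_CUBIC)
cv2.imwrite('pics/w8z.png',np.clip(b.astype(float)*1.8,0,255).astype(np.uint8))
E
```

```text
24.6 [0.5732 0.1232 0.0843] yaw key(deg) -85.35042216516635 [ 3.11 -0.2   8.77] [ 0.041 -0.659  0.126] j [-0.79  0.44  0.62  1.78 -0.3   1.01  0.02]
[-1.2400e-01 -5.0218e+01  9.3930e+00 -2.7841e+01 -3.9000e-02  9.5400e-01
 -1.0200e-01]
```

View pics/w8z.png

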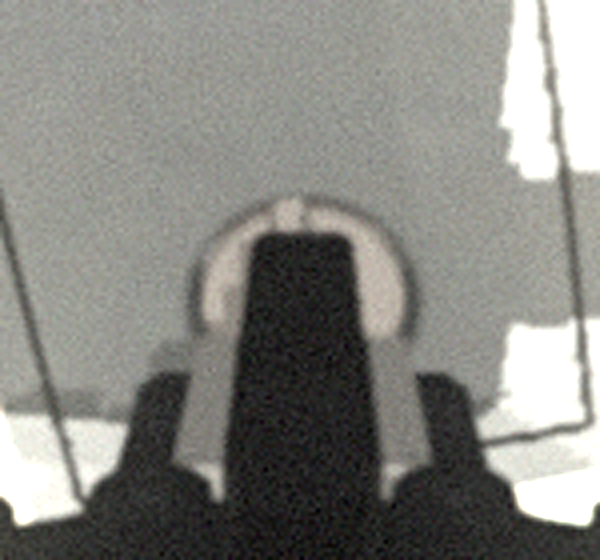

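The stud is still following the key. The moment has risen to 0.126, with joint 7 at -0.10. I'll take one small further step to confirm the stop.

>>> jog_arm(steps=[0.005, 0, 0, 0, 0.005, 0.005, 0, 0, 0, 0.01, 0.005, 0, 0, 0, 0.015, 0.005, 0, 0, 0, 0.02, 0.005, 0, 0, 0, 0.02, 0.005, 0, 0, 0, 0.02, 0.005, 0, 0, 0, 0.02, 0.005, 0, 0, 0, 0.02, 0.005, 0, 0, 0, 0.02, 0.005, 0, 0, 0, 0.02])

```text
clock: 25.65
position: [0.5732, 0.1232, 0.0843]
ee_rot: [0.685, 0.728, 0.002, 0.001]
ft_force: [3.3, -0.2, 8.0]
grip_width: 0.157
```

```bash
python3 st.py
python3 - <<'E'
from h import *
for i in range(1): print(manip.get_obs()['tau'].round(3))
E
```

```text
25.65 [0.5732 0.1232 0.0843] yaw key(deg) -86.49082922323878 [ 3.3  -0.23  8.01] [ 0.029 -0.776  0.17 ] j [-0.79  0.44  0.62  1.78 -0.3   1.01  0.01]
[ -0.097 -50.206   9.463 -27.742  -0.063   1.031  -0.129]
```

The moment reached 0.17 and joint 7 -0.13 for only 0.02 rad, so this is the stop. I'll ease the press slowly.

>>> jog_arm(steps=[0.005, 0, 0, -0.0005, -0.01, 0.005, 0, 0, -0.001, -0.02, 0.005, 0, 0, -0.0015, -0.02, 0.005, 0, 0, -0.002, -0.02, 0.005, 0, 0, -0.0025, -0.02, 0.005, 0, 0, -0.003, -0.02, 0.005, 0, 0, -0.0035, -0.02, 0.005, 0, 0, -0.004, -0.02, 0.005, 0, 0, -0.0045, -0.02, 0.005, 0, 0, -0.0045, -0.02])

```text
clock: 26.65
position: [0.5729, 0.1231, 0.0883]
ee_rot: [0.678, 0.735, 0.001, 0.001]
ft_force: [5.3, 0.1, 4.3]
grip_width: 0.151
```

```bash
python3 st.py
```

```text
26.65 [0.5729 0.1231 0.0883] yaw key(deg) -85.35256927446174 [5.33 0.06 4.25] [ 0.169 -1.613  0.011] j [-0.79  0.44  0.62  1.77 -0.29  1.02  0.02]
```

>>> jog_arm(steps=[0.005, 0, 0.0005, 0, 0, 0.005, 0, 0.001, 0, 0, 0.005, 0, 0.0015, 0, 0, 0.005, 0, 0.0015, -0.0005, 0, 0.005, 0, 0.0015, -0.001, 0, 0.005, 0, 0.0015, -0.0015, 0, 0.005, 0, 0.0015, -0.002, 0, 0.005, 0, 0.0015, -0.002, 0, 0.005, 0, 0.0015, -0.002, 0, 0.005, 0, 0.0015, -0.002, 0])

```text
clock: 27.65
position: [0.573, 0.1231, 0.0892]
ee_rot: [0.678, 0.735, 0.0, 0.0]
ft_force: [5.5, 1.9, -1.8]
grip_width: 0.156
```

```bash
python3 st.py
```

```text
27.65 [0.573  0.1231 0.0892] yaw key(deg) -85.34897338460343 [ 5.5   1.88 -1.81] [ 0.384 -1.66   0.106] j [-0.79  0.44  0.62  1.77 -0.29  1.02  0.02]
```

>>> jog_arm(steps=[0.005, 0, 0.0005, 0, 0, 0.005, 0, 0.001, 0, 0, 0.005, 0, 0.001, -0.0005, 0, 0.005, 0, 0.001, -0.001, 0, 0.005, 0, 0.001, -0.0015, 0, 0.005, 0, 0.001, -0.002, 0, 0.005, 0, 0.001, -0.0025, 0, 0.005, 0, 0.001, -0.003, 0, 0.005, 0, 0.001, -0.003, 0, 0.005, 0, 0.001, -0.003, 0])

```text
clock: 28.65
position: [0.5735, 0.123, 0.0925]
ee_rot: [0.678, 0.735, -0.0, -0.0]
ft_force: [0.4, 0.4, -0.8]
grip_width: 0.15
```

```bash
python3 st.py;python3 - <<'E'
from h import *
save('wrist','w9')
a=cv2.imread('pics/w9.png');b=cv2.resize(a[150:290,180:330],None,fx=4,fy=4,interpolation=cv2.INTER_CUBIC)
cv2.imwrite('pics/w9z.png',np.clip(b.astype(float)*1.8,0,255).astype(np.uint8))
E
```

```text
28.65 [0.5735 0.123  0.0925] yaw key(deg) -85.36279335077901 [ 0.4   0.42 -0.79] [-0.017 -0.036  0.011] j [-0.79  0.44  0.62  1.77 -0.29  1.03  0.02]
```

View pics/w9z.png

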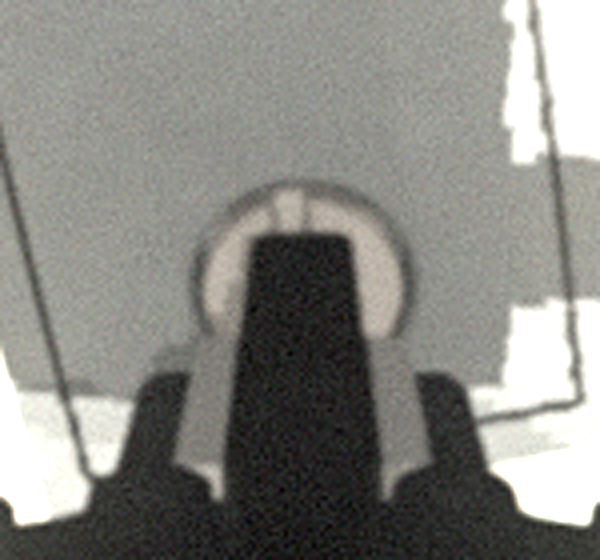

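Run:
```python
from h import *
def hz(n,u0,u1,v0,v1):
    z=np.load('pics/%s.npz'%n);M,K,d=z['world_to_cam'],z['mtx'],z['d']
    out=[]
    for v in range(v0,v1):
        for u in range(u0,u1):
            if d[v,u]>0:
                c,r=ray(M,K,(u,v),True); rc=M[:3,:3]@r; p=c+r*d[v,u]/rc[2]; out.append(p)
    out=np.array(out);return len(out),np.median(out,0).round(4),out[:,2].std().round(4)
# w2: stud left half zoom (195-215,400-440)/3.2 ; 
print('w2 stud',hz('w2',180+58,180+67,100+125,100+140),'box',hz('w2',180+90,180+110,100+140,100+150))
for n,dv in(('w8',0),('w9',0)):
  print(n,'studR',hz(n,180+91,180+99,150+62,150+76),'studL',hz(n,180+53,180+59,150+68,150+80),'box',hz(n,180+50,180+100,150+20,150+40))
```

```text
w2 stud (135, array([0.5687, 0.1106, 0.0332]), np.float64(0.0007)) box (200, array([0.5861, 0.1441, 0.0293]), np.float64(0.001))
w8 studR (112, array([0.5849, 0.1268, 0.0272]), np.float64(0.001)) studL (72, array([0.5597, 0.1212, 0.0272]), np.float64(0.0006)) box (997, array([0.5697, 0.1523, 0.0295]), np.float64(0.0006))
w9 studR (112, array([0.5853, 0.1254, 0.0319]), np.float64(0.0007)) studL (72, array([0.5597, 0.1195, 0.0317]), np.float64(0.0006)) box (995, array([0.5701, 0.1502, 0.0295]), np.float64(0.0006))
```

The depth readings show the stud face at +2.3 mm above the box top. It was +3.9 at the start and -2.3 while pressed, so it has sprung into its catch. I'll lift out and carry the key back.

>>> jog_arm(steps=[0.005, 0, 0, -0.006, 0, 0.005, 0, 0, -0.016, 0, 0.005, 0, 0, -0.03, -0.05, 0.005, 0, 0, -0.05, -0.15, 0.005, 0, 0, -0.07, -0.25, 0.005, 0, 0, -0.09, -0.37, 0.005, -0.02, -0.003, -0.105, -0.49, 0.005, -0.04, -0.006, -0.11, -0.61, 0.005, -0.065, -0.01, -0.11, -0.71, 0.005, -0.085, -0.013, -0.11, -0.79])

```text
clock: 29.7
position: [0.5678, 0.0356, 0.2039]
ee_rot: [0.341, 0.94, 0.0, 0.001]
ft_force: [-0.4, -0.1, -0.4]
grip_width: 0.154
```

```bash
python3 st.py
```

```text
29.7 [0.5678 0.0356 0.2039] yaw key(deg) -39.91685642083381 [-0.4  -0.13 -0.36] [-0.035 -0.038 -0.045] j [-0.63  0.26  0.58  1.7  -0.15  1.23  0.85]
```

>>> jog_arm(steps=[0.005, -0.015, -0.019, 0, -0.05, 0.005, -0.035, -0.045, 0, -0.13, 0.005, -0.057, -0.073, 0, -0.22, 0.005, -0.079, -0.101, 0, -0.31, 0.005, -0.1, -0.128, 0, -0.4, 0.005, -0.118, -0.15, 0, -0.49, 0.005, -0.132, -0.168, 0, -0.57, 0.005, -0.14, -0.178, 0, -0.62, 0.005, -0.142, -0.1813, 0, -0.628, 0.005, -0.142, -0.1813, 0, -0.628])

```text
clock: 30.7
position: [0.5595, -0.1932, 0.2031]
ee_rot: [0.037, 0.999, 0.0, 0.0]
ft_force: [0.2, 0.2, -0.2]
grip_width: 0.158
```

>>> jog_arm(steps=[0.005, 0, 0, 0.01, 0, 0.005, 0, 0, 0.02, 0, 0.005, 0, 0, 0.03, 0, 0.005, 0, 0, 0.04, 0, 0.005, 0, 0, 0.05, 0, 0.005, 0, 0, 0.06, 0, 0.005, 0, 0, 0.06, 0, 0.005, 0, 0, 0.06, 0, 0.005, 0, 0, 0.06, 0, 0.005, 0, 0, 0.06, 0])

```text
clock: 31.7
position: [0.5599, -0.193, 0.1431]
ee_rot: [0.036, 0.999, 0.0, 0.0]
ft_force: [0.1, -0.8, -1.1]
grip_width: 0.15
```

```bash
python3 st.py
python3 - <<'E'
from h import *
save('wrist','w10');save('scene','s10')
a=cv2.imread('pics/w10.png');b=cv2.resize(a[140:280,190:330],None,fx=4.2,fy=4.2,interpolation=cv2.INTER_CUBIC)
cv2.imwrite('pics/w10z.png',np.clip(b.astype(float)*1.5,0,255).astype(np.uint8))
a=cv2.imread('pics/s10.png');cv2.imwrite('pics/s10z.png',cv2.resize(a[140:270,140:280],None,fx=4.5,fy=4.5,interpolation=cv2.INTER_CUBIC))
E
```

```text
31.7 [ 0.5599 -0.193   0.1431] yaw key(deg) -4.116310663362967 [ 0.06 -0.84 -1.06] [ 0.05  -0.004 -0.019] j [-0.22  0.38  0.58  1.71 -0.23  1.12  1.93]
```

View pics/w10z.png

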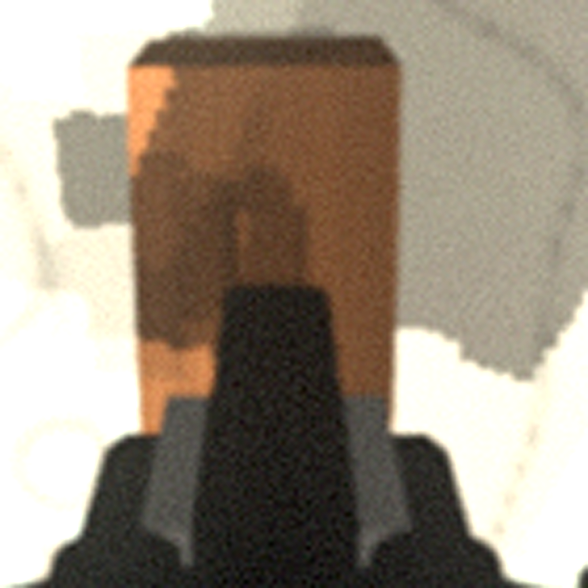

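View pics/s10z.png

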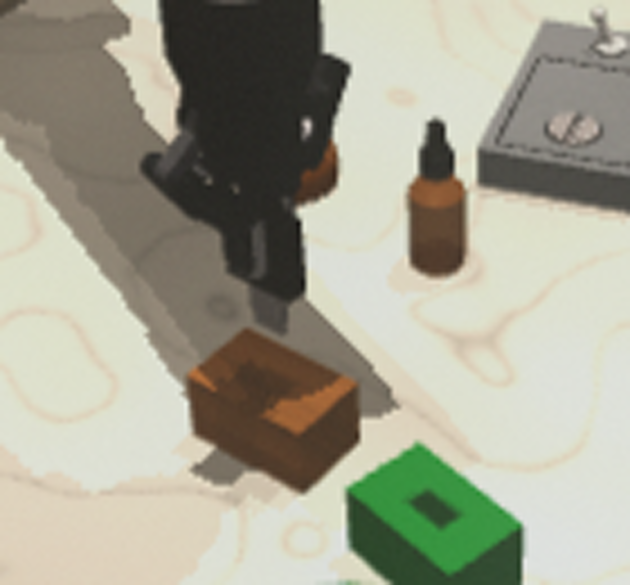

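The pictures show the key lined up above the empty pocket and upright. I'll descend.

>>> jog_arm(steps=[0.005, 0.0007, 0, 0.01, 0, 0.005, 0.0007, 0, 0.02, 0, 0.005, 0.0007, 0, 0.028, 0, 0.005, 0.0007, 0, 0.034, 0, 0.005, 0.0007, 0, 0.038, 0, 0.005, 0.0007, 0, 0.042, 0, 0.005, 0.0007, 0, 0.046, 0, 0.005, 0.0007, 0, 0.05, 0, 0.005, 0.0007, 0, 0.053, 0, 0.005, 0.0007, 0, 0.055, 0])

```text
clock: 32.8
position: [0.5589, -0.1928, 0.0873]
ee_rot: [0.036, 0.999, 0.0, -0.0]
ft_force: [-0.2, 0.4, -0.4]
grip_width: 0.153
```

```bash
python3 st.py
```

```text
32.8 [ 0.5589 -0.1928  0.0873] yaw key(deg) -4.1116957331486645 [-0.18  0.43 -0.38] [0.008 0.051 0.038] j [-0.2   0.44  0.56  1.76 -0.27  1.02  1.96]
```

No contact force, and the blade is inside the pocket. I'll go down the last 12 mm slowly.

>>> jog_arm(steps=[0.005, 0, 0, 0.002, 0, 0.005, 0, 0, 0.004, 0, 0.005, 0, 0, 0.006, 0, 0.005, 0, 0, 0.008, 0, 0.005, 0, 0, 0.009, 0, 0.005, 0, 0, 0.01, 0, 0.005, 0, 0, 0.0105, 0, 0.005, 0, 0, 0.011, 0, 0.005, 0, 0, 0.0115, 0, 0.005, 0, 0, 0.0115, 0])

```text
clock: 33.8
position: [0.5589, -0.1928, 0.076]
ee_rot: [0.036, 0.999, 0.0, -0.0]
ft_force: [0.1, 0.5, -1.7]
grip_width: 0.155
```

```bash
python3 st.py
```

```text
33.8 [ 0.5589 -0.1928  0.076 ] yaw key(deg) -4.114080137446734 [ 0.09  0.48 -1.73] [ 0.001 -0.055  0.026] j [-0.19  0.46  0.55  1.76 -0.28  1.    1.97]
```

>>> jog_arm(steps=[0.005, 0, 0, 0.0003, 0, 0.005, 0, 0, 0.0006, 0, 0.005, 0, 0, 0.0008, 0, 0.005, 0, 0, 0.001, 0, 0.005, 0, 0, 0.001, 0, 0.005, 0, 0, 0.001, 0, 0.005, 0, 0, 0.001, 0, 0.005, 0, 0, 0.001, 0, 0.005, 0, 0, 0.001, 0, 0.005, 0, 0, 0.001, 0])

```text
clock: 34.8
position: [0.559, -0.1928, 0.0757]
ee_rot: [0.036, 0.999, 0.0, 0.0]
ft_force: [-3.2, 0.4, 6.5]
grip_width: 0.152
```

```bash
python3 st.py
```

```text
34.8 [ 0.559  -0.1928  0.0757] yaw key(deg) -4.116405459261344 [-3.21  0.43  6.46] [0.268 0.797 0.01 ] j [-0.19  0.46  0.55  1.76 -0.28  1.    1.97]
```

Seated: 6.5 N at TCP z = 0.0757, against 0.0758 when grasped. I'll release it.

>>> jog_arm(steps=[0.01, 0, 0, 0, 0, 0.018, 0, 0, 0, 0, 0.025, 0, 0, 0, 0, 0.035, 0, 0, 0, 0, 0.05, 0, 0, 0, 0, 0.065, 0, 0, 0, 0, 0.08, 0, 0, 0, 0, 0.085, 0, 0, 0, 0, 0.085, 0, 0, 0, 0, 0.085, 0, 0, 0, 0])

```text
clock: 35.8
position: [0.5589, -0.1928, 0.0751]
ee_rot: [0.036, 0.999, 0.0, -0.0]
ft_force: [-0.6, 0.6, -0.3]
grip_width: 0.993
```

>>> jog_arm(steps=[0.085, 0, 0, -0.01, 0, 0.085, 0, 0, -0.025, 0, 0.085, 0, 0, -0.045, 0, 0.085, 0, 0, -0.07, 0, 0.085, 0.01, 0, -0.095, 0, 0.085, 0.025, 0, -0.115, 0, 0.085, 0.035, 0, -0.125, 0, 0.085, 0.035, 0, -0.125, 0, 0.085, 0.035, 0, -0.125, 0, 0.085, 0.035, 0, -0.125, 0])

```text
clock: 36.8
position: [0.5242, -0.19, 0.1997]
ee_rot: [0.036, 0.999, 0.0, -0.0]
ft_force: [-0.1, 0.2, -0.3]
grip_width: 1.0
```

```bash
python3 st.py
python3 - <<'E'
from h import *
save('wrist','w11');save('scene','s11');save('top','t11')
a=cv2.imread('pics/w11.png');b=cv2.resize(a[165:275,215:300],None,fx=5.4,fy=5.4,interpolation=cv2.INTER_CUBIC)
cv2.imwrite('pics/w11z.png',b)
a=cv2.imread('pics/s11.png');cv2.imwrite('pics/s11z.png',cv2.resize(a[130:270,160:310],None,fx=4.2,fy=4.2,interpolation=cv2.INTER_CUBIC))
E
```

```text
36.8 [ 0.5242 -0.19    0.1997] yaw key(deg) -4.09039243905373 [-0.09  0.19 -0.3 ] [-0.001  0.008  0.016] j [-0.26  0.24  0.61  1.74 -0.14  1.21  1.89]
```

View pics/w11z.png

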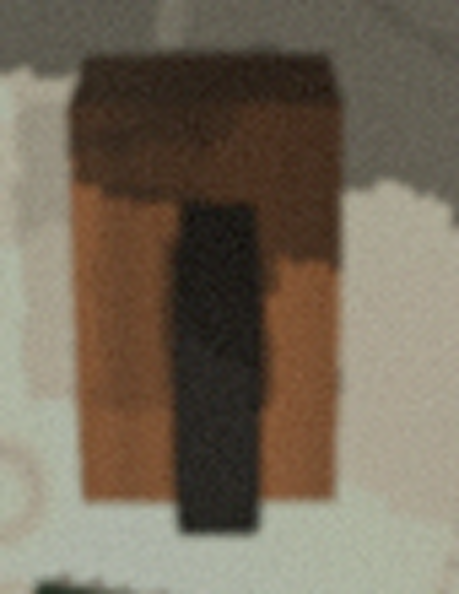

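View pics/s11z.png

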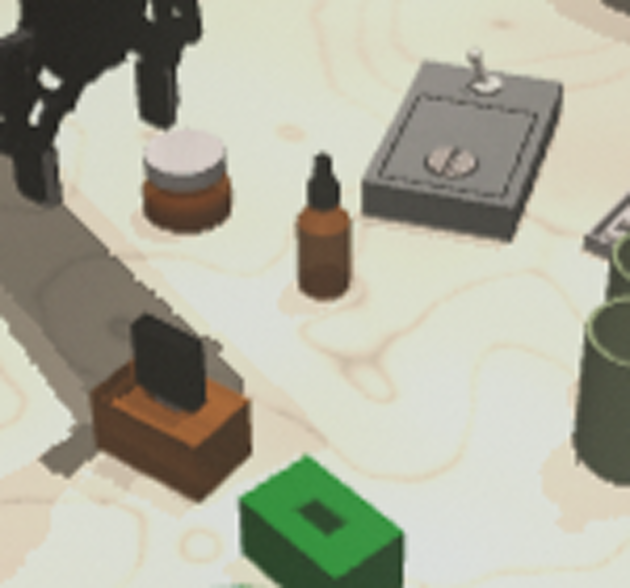

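The key stands upright in the stand as at the start, and the stud's slot is turned with the toggle unchanged. I'll run a quick depth check of the handle's top and the stud before handing in.

Run:
```python
from h import *
def hz(n,u0,u1,v0,v1):
    z=np.load('pics/%s.npz'%n);M,K,d=z['world_to_cam'],z['mtx'],z['d'];o=[]
    for v in range(v0,v1):
        for u in range(u0,u1):
            c,r=ray(M,K,(u,v),True);rc=M[:3,:3]@r;o.append(c+r*d[v,u]/rc[2])
    return np.median(o,0).round(4)
print('start',hz('w3',255,263,245,260),'now',hz('w11',251,260,245,260))
a=cv2.imread('pics/w11.png');ss=np.load('pics/w11.npz')
M,K=ss['world_to_cam'],ss['mtx']
z=lambda u,v:(215+(u+.5)/5.4-.5,165+(v+.5)/5.4-.5)
k=np.array([plane(M,K,z(*c),.093,True) for c in[(180,531),(258,531)]]);s=np.array([plane(M,K,z(*c),.045,True) for c in[(75,103),(340,100),(337,497),(84,500)]])
print('far edge mid',k.mean(0),'stand',s.mean(0))
# stud in w11 view?
def proj(p):
    q=M[:3,:3]@p+M[:3,3];r=np.hypot(q[0],q[1]);t=np.arctan2(r,q[2]);return K[0,2]+K[0,0]*t*q[0]/r,K[1,2]+K[1,1]*t*q[1]/r
p=proj(np.array([.5725,.1217,.032]));print(p);u,v=map(round,p)
print('stud',hz('w11',u-5,u-3,v-3,v+4),hz('w11',u+3,u+6,v-3,v+4))
b=proj(np.array([.54,.125,.03]));u,v=map(round,b);print('box',hz('w11',u-4,u+5,v-4,v+5))
```

```text
start [ 0.5698 -0.1927  0.0922] now [ 0.5694 -0.194   0.0922]
far edge mid [ 0.57982568 -0.19471557  0.093     ] stand [ 0.55913914 -0.19512647  0.045     ]
(np.float64(491.92098268271184), np.float64(206.60496771896402))
stud [0.5747 0.1157 0.0299] [0.5739 0.132  0.0316]
box [0.5397 0.1263 0.0292]
```

```bash
python3 -c "
from workcell import manip
print(manip.hand_in())"
```

```text
the job is handed in; nothing more can be done
None
```

The stud is turned clockwise into its catch, and the key is back upright in its stand and let go. I handed the job in after about 37 s of the 72 s; no verdict was reported.

- **Turning:** With the key in the slot I pressed with about 9–10 N and turned until I felt the stop. That was at about 1.77 rad of key angle, where the moment was still rising at 0.17 N m. I then eased off until it sprang up.
- **Stud check:** Just before the key left the slot, depth readings put the face 2.2–2.4 mm above the box top. It was 3.9 mm above at the start and 2.3 mm below while pressed, so it is caught. A last, oblique and coarser reading of it gave 0.7 and 2.4 mm on its two sides, which scatters but does not contradict that.
- **Key check:** The handle top reads 0.0922 m, the same as before I took it. It seated with 6.5 N at the height it was grasped from, and it stands centred in the stand to about 1–3 mm.
- **Side force:** While easing off, the key bound against the slot with about 5.5 N sideways. It came free on a small sideways shift and further lift.
- **Other things:** The toggle, dropper bottle and cream jar look unmoved in the last pictures. I did not measure the other bystanders again, but I felt no contact along the way.

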